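# Register a specimen carrier in the corner of the locating plate

### The job

Pick out the aluminium specimen carrier whose grip rib runs lengthwise, set it flat on the dark locating plate, and push its long side flush against the long fence while it is still a few centimetres short of the end stop. Then slide it along the fence into the corner until it also meets the end stop, and finish while holding it: the program ends with the gripper still on the carrier, pressing it gently but definitely against both fences at once, flat and square. Leave the other two carriers and everything else on the bench where they are.

Things in the scene. Friction and masses are not known exactly. Their poses are not given: they have to be found in the camera images.
- carrier: The carrier to register: aluminium foot 70 x 50 x 20 mm (x, y, z) with an upright lengthwise grip rib at its centre, 40 mm long (x), 14 mm thick (y), rising 30 mm above the foot (50 mm high overall); about 0.23 kg. Origin: centre of its underside; x along the 70 mm length, z up. Starts on the bench; half a turn about z makes no difference
- cross_carrier: Look-alike to leave alone: same foot, but its 40 x 14 x 30 mm rib runs crosswise (along y, the 50 mm way). Origin: centre of its underside
- post_carrier: Look-alike to leave alone: same foot, but with a round post of 22 mm diameter, 30 mm tall, in place of a rib. Origin: centre of its underside
- plate: Fixed dark steel locating plate 220 x 150 x 10 mm lying on the bench. Origin: centre of its underside; x along its length towards the end stop, y towards the long fence, z up; its top is at z = 10 mm. It stands turned by up to about 25 degrees either way
- long_fence: Fixed steel fence 220 mm long, 20 mm wide, along the plate's +y edge, rising 15 mm above the plate's top (lower than the carrier's 20 mm foot). Its inner face is at y = +55 mm in the plate's frame and looks to the plate's -y. This entry's origin and axes are the plate's own
- end_stop: Fixed steel stop 20 mm thick, 120 mm long, across the plate's +x end, at right angles to the long fence and also rising 15 mm. Its inner face is at x = +90 mm in the plate's frame and looks to the plate's -x. This entry's origin and axes are the plate's own
- corner (a point): Inner corner where the two fences' inner faces meet, at the plate's top surface; plate frame (90, 55, 10) mm, axes as the plate's. The registered carrier's origin lies at (-35, -25, 0) mm from here, along the plate's axes. Fences and plate are rigid and ground smooth: the carrier slides on them with a friction of about 0.25
- dish: Bystander: open stainless dish, 174 mm across, 45 mm high. Origin: centre of its underside
- jar: Bystander: closed jar, 56 mm across, 75 mm high. Origin: centre of its underside
- driver: Bystander: screwdriver with a black handle lying on the bench
- gauge: Bystander: steel gauge block 75 x 9 x 30 mm, standing on its long edge. Origin: centre of its underside
Not all that is in view belongs to the job. Leave any green, turquoise or yellow look-alike of the carrier alone.

How it is judged:
On the way, in this order (a step that is already met when the one before it is completed fails the run):
1. the carrier is flat on the plate with its long side flush against and pressed on the long fence, still more than 20 mm short of the end stop (y of carrier in the frame of corner between -0.028 and -0.022 m and z of carrier in the frame of corner between -0.003 and 0.003 m and angle between the x axis of carrier and the x axis of plate, either way round below 0.035 rad and angle between carrier's own z axis and vertical below 0.05 rad and contact force between carrier and long_fence above 1 N and x of carrier in the frame of corner between -0.2 and -0.055 m), for 0.2 s.
2. it comes along the fence, down on the plate and within 5 mm of the fence, through the last 15 mm before the end stop (y of carrier in the frame of corner between -0.03 and -0.022 m and z of carrier in the frame of corner between -0.004 and 0.004 m and x of carrier in the frame of corner between -0.05 and -0.0355 m), for 0.02 s.
At the end, for the whole second after the job is handed in: The carrier lies flat on the plate (3 mm, 3 degrees), square to the fences (2 degrees) in the corner (3 mm), pressing on the long fence and on the end stop with more than 1 N each, still, with the gripper's fingers still on it (y of carrier in the frame of corner between -0.028 and -0.022 m and z of carrier in the frame of corner between -0.003 and 0.003 m and angle between the x axis of carrier and the x axis of plate, either way round below 0.035 rad and angle between carrier's own z axis and vertical below 0.05 rad and contact force between carrier and long_fence above 1 N and x of carrier in the frame of corner between -0.038 and -0.032 m and contact force between carrier and end_stop above 1 N and contact force between the fingers and carrier above 1 N and linear speed of carrier below 0.01 m/s); the arm keeps its last pose, push and grip.
It fails at once if another thing on the bench is shifted by more than 20 mm (distance of any of cross_carrier, post_carrier, dish, jar, driver, gauge from where it was at the start of the episode above 0.02 m).
It fails at once if the carrier is rammed against a fence with more than 60 N (contact force between carrier and long_fence above 60 N or contact force between carrier and end_stop above 60 N).
It also fails if it takes over 58 s, if anything falls off the work surface, if the arm or the gripper's body presses on something with over 40 N, if the wrist force passes 120 N, or if a joint passes its speed limit or range.

### The arm

A 6-joint arm with a two-finger parallel gripper is mounted at the origin on the work surface. World frame = base frame: x ahead of the robot, y to its left, z up, the work surface at z = 0. Lengths are in m, angles in rad, forces in N, time in s.
With the tool pointing down it reaches from about 0.425 to 0.95 m from the base axis. Payload 3.5 kg.
Tool frame: the origin (TCP) lies on the centre line of the jaws, within the pads' length; the fingertips stand tip_extent ahead of it and the grasp point (between the pads) lies 2 mm behind it (tip_extent is the distance from the TCP to the fingertips, in m); z points along the fingers, y is the direction in which the jaws open and shut (so a half turn about z gives the same grasp; the last joint's range is limited). The gripper opens to 85 mm and grips with 20 to 120 N. Pads are 22 mm wide; open, the fingers measure 114 mm over their backs; the gripper's body (76 mm by 85 mm) begins 54 mm behind the grasp point. The pads swing forward as they close: fully open they stand 13 mm farther back than shut.
Start: joints at [-1.309, 0.286, 1.577, -0, 1.279, -0.15], TCP at [0.27, -0.619, 0.248] pointing down, gripper open.
Joint ranges: [-2.77, 2.77], [-0.9, 2.22], [0.21, 2.48], [-1.53, 4.67], [0.24, 2.81], [-2.84, 2.84]. Speed limits (rad/s): [2.79, 2.79, 3.14, 3.14, 3.14, 3.14].

### API

Orientations are given as a unit quaternion [x, y, z, w].
In Python, from plant import * gives the robot as it stands.
- The arm moves only by the shell command python3 -m crank 'ROWS' [FORCE]. ROWS is JSON, a list of rows, each a list of 7 numbers: the gripper's target within -1 to 1 (shut at 1, half-way at 0, fully open at -1), then the shift along the tool's x, y, z in cm, then the turn, a rotation vector about the tool's x, y, z in degrees. In form: [[fingers, tx, ty, tz, wx, wy, wz], ...]. A call has 1 to 5 rows; each row shifts and turns the commanded pose from where the row before left it, along the tool's axes as they then stand; what a row does not reach is not made up. A row lasts 1/10 s, in which the tool goes at most 50 mm and 8.59 degrees, less where a joint would pass 70% of its speed; a pose out of reach is approached as far as the arm can. A call is refused whole if a number of a shift passes 5 or a number of a turn 8.59, either way. A call with a gripper value outside its range is refused whole. The fingers move at their own pace and stop on an object; FORCE is the grip in N (left out, the last holds). Time passes only in rows, so rows that do not move let the fingers close. It gives the time, the measured TCP pose, the force and the opening at its end, in the units of the state.
- get_state(): the state, without advancing time (a new reading comes with each control period).
- read_camera(name): name is "side" or "top" or "wrist"; returns a dict with "color" (384x512x3 uint8, red, green, blue), "vfov" (degrees; the focal length in pixels is half the picture's height over the tangent of half this angle, whatever the lens; pixels are square), "cx", "cy" (the principal point, pixels), "cam_to_world" (4x4, takes a point from camera to world coordinates). Camera axes: x right, y up, looking along -z (the intrinsics and any distortion apply to the point x, -y, -z); pixel columns grow to the right and rows downward; lengths in m; the calibration is good to about 2 mm. A picture is of the moment at which its call begins. There is no depth.
- sign_off(): hands the job in, once; it reports no verdict.
Trained networks look in the newest picture that a camera, given by its name, has taken for a name from the list of things; names that differ only in an ending like _2 or _b are one class to them, and where a whole thing is asked for, a point or a joint stands for the part that bears it (a point fixed in the world has none). Each returns a list of dicts, best first, with "p" (0 to 1); they miss things now and then, are a little off and sometimes report something else, mostly with a low value. They report only what shows in the picture. A call takes as long as a camera call. They do not tell look-alikes from the thing itself.
- trace(thing, camera): "pixels" (384x512 bool, what is visible of it) and "location" ([column, row] in pixels, amid what is visible of it).
- place_of(thing, camera): "location" ([column, row] in pixels: a listed point, or the origin of a listed thing).
The state is a dict: "time": time; "qpos": joint angles; "dq": joint speeds; "joint_efforts": joint torques, N m; "eef_pos": TCP position; "tcp_rot": TCP orientation; "contact_force": force on the tool from outside, world axes, zero at the start; "wrist_torque": the same for the moment, N m; "opening": opening from 0.0 (shut) to 1.0 (fully open).
Only numpy, scipy, OpenCV 4.12 (cv2) and the standard library are available. Lean on these libraries where they do the work, as an engineer would, in place of code of your own. Each camera call takes 0.05 s, during which the arm holds its last target.

## Working session

There is one attempt and no reset: what is moved stays moved. The work goes in short steps, Python scripts to look and compute and a shell command to move; the robot and the scene stay as the last step left them, time stands still between calls to the robot, and variables do not carry over. Pictures are saved under pics/ and viewed, and the job is handed in when it is done.

```bash
ls; mkdir -p pics
cat > look.py <<'E'
from plant import *
import cv2,numpy as np,sys
def shot(n,f):
    d=read_camera(n); cv2.imwrite('pics/'+f,d['color'][:,:,::-1]); return d
E
python3 - <<'E'
from look import *
s=get_state(); print(s)
for n in('side','top','wrist'):
    d=shot(n,n+'0.png'); print(n,{k:v for k,v in d.items() if k!='color'})
    np.save(n+'0.npy',d,allow_pickle=True)
    for t in('carrier','plate','corner'):
        r=trace(t,n) if t!='corner' else []; print(t,[(np.round(q['location']),round(q['p'],2),q['pixels'].sum()) for q in r]); print('  pl',[(np.round(q['location'],1),round(q['p'],2)) for q in place_of(t,n)])
E
```

```text
pics
{'time': 0.0, 'qpos': array([-1.30901011e+00,  2.87177340e-01,  1.57813747e+00,  3.86069591e-06,
        1.27856792e+00, -1.49968761e-01]), 'dq': array([-0.00105096,  0.00086803,  0.00028132,  0.00214103,  0.00116949,
       -0.00088481]), 'joint_efforts': array([ 3.68892211e-05, -4.05980551e+01, -2.92623478e+01, -1.17128420e-04,
        5.86298236e-03, -3.18201423e-06]), 'eef_pos': array([ 0.2700392 , -0.61798298,  0.24696073]), 'tcp_rot': array([ 9.78881452e-01,  2.04425515e-01, -6.21395317e-05, -1.14335654e-03]), 'contact_force': array([-0.44778451, -0.25614832,  0.20099581]), 'wrist_torque': array([-0.05163175,  0.01280658, -0.01590121]), 'opening': 0.9981998994453892}
side {'vfov': 54.6304602142056, 'cx': 252.94067187159735, 'cy': 190.7452876436467, 'cam_to_world': array([[-0.88559997,  0.27675194, -0.37298934,  0.22637553],
       [-0.4642924 , -0.54836604,  0.69550504,  0.62874908],
       [-0.01205232,  0.78911536,  0.61412677,  0.60472403],
       [ 0.        ,  0.        ,  0.        ,  1.        ]])}
carrier [(array([350., 203.]), 0.88, np.int64(596)), (array([257., 1
[... 940 characters left out ...]
]
  pl [(array([256.6, 196.8]), 0.87), (array([251.1, 158.1]), 0.76), (array([295.6, 179.4]), 0.71), (array([297.2, 259.7]), 0.71), (array([333.8, 221.1]), 0.51), (array([185.4, 175.7]), 0.22)]
plate [(array([206., 204.]), 0.84, np.int64(3164))]
  pl [(array([205.4, 204.1]), 0.82)]
corner []
  pl []
wrist {'vfov': 67.7922014198506, 'cx': 250.79462540199594, 'cy': 190.0629470832496, 'cam_to_world': array([[ 0.40006799,  0.88316991,  0.24486018,  0.33186225],
       [-0.91648361,  0.38498758,  0.10882256, -0.59281883],
       [ 0.00184068, -0.26794677,  0.96343196,  0.37377232],
       [ 0.        ,  0.        ,  0.        ,  1.        ]])}
carrier []
  pl []
plate []
  pl []
corner []
  pl []
```

Run:
```python
import cv2
a=cv2.imread('pics/top0.png')[120:300,130:390]; cv2.imwrite('pics/top0c.png',cv2.resize(a,None,fx=3,fy=3,interpolation=cv2.INTER_CUBIC))
a=cv2.imread('pics/side0.png')[130:340,130:390]; cv2.imwrite('pics/side0c.png',cv2.resize(a,None,fx=2.8,fy=2.8,interpolation=cv2.INTER_CUBIC))
```

```text
(no output)
```

View pics/top0.png

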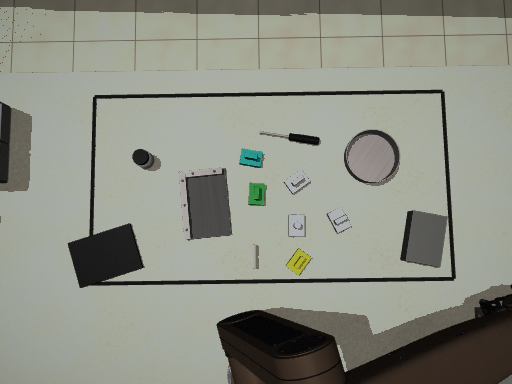

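View pics/top0c.png

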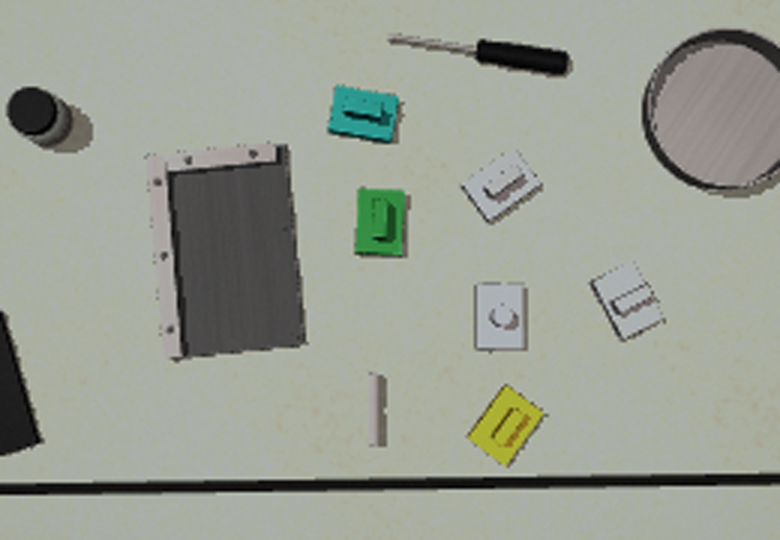

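View pics/side0c.png

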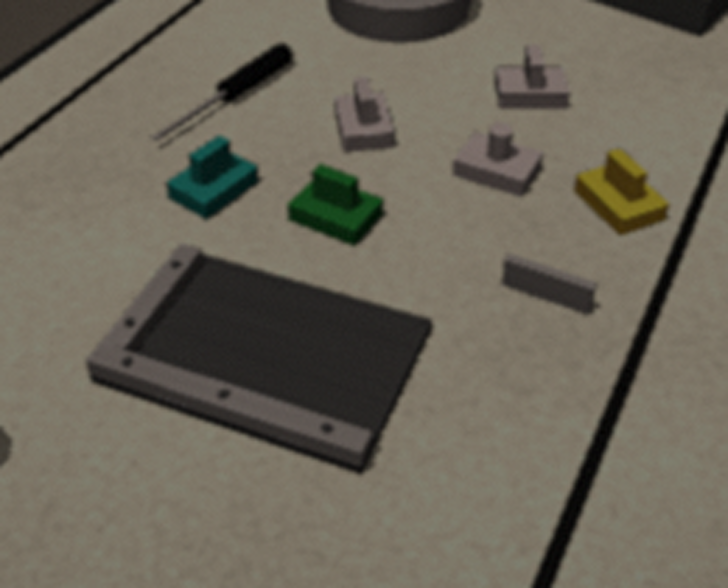

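Candidates in the top view are:
- bare metal (297,182), rib along the long side
- bare metal (340,220), rib crosswise
- bare metal (297,225), round post
- turquoise (251,157)
- green (257,194)
- yellow (299,262)

I choose (297,182) and will check it in a close crop from the wrist. The plate is at (206,204), with the end stop on the upper edge and the long fence on the left.

```bash
cat >> look.py <<'E'
def K(d):
    f=192/np.tan(np.radians(d['vfov'])/2); return np.array([[f,0,d['cx']],[0,f,d['cy']],[0,0,1]])
def proj(d,P):
    T=np.linalg.inv(d['cam_to_world']); p=np.atleast_2d(P)@T[:3,:3].T+T[:3,3]; p=p*[1,-1,-1]
    q=p@K(d).T; return q[:,:2]/q[:,2:]
def ray(d,uv,z):
    uv=np.atleast_2d(uv).astype(float); q=np.c_[uv,np.ones(len(uv))]@np.linalg.inv(K(d)).T*[1,-1,-1]
    T=d['cam_to_world']; v=q@T[:3,:3].T; o=T[:3,3]; return o+v*((z-o[2])/v[:,2])[:,None]
def box(c,yaw,x0,x1,y0,y1,z):
    R=np.array([[np.cos(yaw),-np.sin(yaw)],[np.sin(yaw),np.cos(yaw)]])
    P=np.array([[x0,y0],[x1,y0],[x1,y1],[x0,y1]])@R.T+c[:2]; return np.c_[P,np.full(4,z)]
def draw(img,d,P,col,s=1,off=(0,0)):
    p=((proj(d,P)+.5-np.array(off))*s-.5); cv2.polylines(img,[np.int32(np.round(p*8))],True,col,1,cv2.LINE_AA,3)
E
python3 - <<'E'
from look import *
d=np.load('top0.npy',allow_pickle=True).item()
s=np.load('side0.npy',allow_pickle=True).item()
off=np.array([130,120])
cor=np.array([[462,185],[515,150],[543,185],[490,222]])/3+off
P=ray(d,cor,.02);print('carrier top corners',P.round(4).tolist(),P.mean(0))
print([np.linalg.norm(P[i]-P[i-1]).round(3) for i in range(4)])
e=P[1]-P[0]+P[2]-P[3];print('yaw',np.degrees(np.arctan2(e[1],e[0])))
print('side origin',ray(s,[258.9,175.1],0), 'top', ray(d,[295.6,179.4],0))
pl=np.array([[147,155],[286,145],[306,346],[176,359]])/3+off # outer corners
z=[.025,.025,.01,.025]
Q=np.array([ray(d,pl[i],z[i])[0] for i in range(4)]);print('plate',Q.round(4).tolist())
# front left is fence outer corner (-110,75), (110,75) tl, 
for a,b in((0,1),(1,2),(2,3),(3,0)): print(np.linalg.norm(Q[a]-Q[b]).round(4),np.degrees(np.arctan2(*(Q[b]-Q[a])[1::-1])))
print('o',ray(d,[205.4,204.1],0),ray(s,[221.8,259.8],0))
E
```

```text
carrier top corners [[0.6071, -0.0807, 0.02], [0.6445, -0.1389, 0.02], [0.6059, -0.1682, 0.02], [0.5665, -0.11, 0.02]] [ 0.60598271 -0.12442741  0.02      ]
[np.float64(0.05), np.float64(0.069), np.float64(0.049), np.float64(0.07)]
yaw -56.55257490524819
side origin [[ 0.61186895 -0.12678022  0.        ]] top [[ 0.61671703 -0.12033543  0.        ]]
plate [[0.6439, 0.2595, 0.025], [0.6527, 0.109, 0.025], [0.4361, 0.09, 0.01], [0.424, 0.2276, 0.025]]
0.1507 -86.6504014855128
0.218 -174.97462707127804
0.1389 94.99253643215255
0.2221 8.26596407319714
o [[0.53918907 0.17703094 0.        ]] [[0.5414067  0.18716549 0.        ]]
```

```bash
python3 -m crank '[[-1,4.2,-2.6,0,0,0,0],[-1,4.2,-2.6,0,0,0,0],[-1,4.2,-2.6,0,0,0,0],[-1,4.2,-2.6,0,0,0,0],[-1,4.2,-2.6,0,0,0,0]]'
python3 -m crank '[[-1,4.2,-2.6,0,0,0,0],[-1,4.2,-2.6,0,0,0,0],[-1,4.2,-2.6,0,0,0,0],[-1,4.2,-2.6,0,0,0,0],[-1,4.2,-2.6,0,0,0,0]]'
python3 -m crank '[[-1,4.2,-2.6,0,0,0,0],[-1,4.2,-2.6,0,0,0,0],[-1,0,0,0,0,0,-8.4],[-1,0,0,0,0,0,-8.4],[-1,0,0,0,0,0,-8.4]]'
python3 -m crank '[[-1,0,0,0,0,0,-8.4],[-1,0,0,0,0,0,-8.4],[-1,0,0,0,0,0,-8.4],[-1,0,0,0,0,0,-8.4],[-1,0,0,0,0,0,-8.4]]'
python3 -m crank '[[-1,0,0,0,0,0,-8.4],[-1,0,0,0,0,0,-8.4],[-1,0,0,0,0,0,-8.4],[-1,0,0,0,0,0,-7.4],[-1,0,0,0,0,0,0]]'
python3 - <<'E'
from look import *
d=shot('wrist','wrist1.png'); np.save('wrist1.npy',d,allow_pickle=True)
print([(np.round(q['location'],1),round(q['p'],2)) for q in place_of('carrier','wrist')])
E
```

```text
time: 1.4
eef_pos: [0.4114, -0.4137, 0.2486]
tcp_rot: [0.979, 0.204, 0.0, 0.0]
contact_force: [0.5, 0.7, 0.7]
opening: 1.0
time: 1.9
eef_pos: [0.5519, -0.2104, 0.2487]
tcp_rot: [0.979, 0.204, 0.0, 0.0]
contact_force: [-0.0, -0.5, 0.8]
opening: 1.003
time: 2.4
eef_pos: [0.6075, -0.1301, 0.2483]
tcp_rot: [0.909, 0.416, -0.0, 0.0]
contact_force: [0.6, 0.4, 0.0]
opening: 0.997
time: 2.9
eef_pos: [0.6072, -0.1309, 0.2484]
tcp_rot: [0.7, 0.714, 0.0, 0.0]
contact_force: [0.3, -1.3, -0.5]
opening: 1.001
time: 3.4
eef_pos: [0.6072, -0.1309, 0.2484]
tcp_rot: [0.474, 0.88, 0.0, 0.0]
contact_force: [-0.0, 0.7, -0.2]
opening: 1.005
[(array([77.5, 40.4]), 0.95), (array([291.1,  48.2]), 0.75), (array([375. ,  99.1]), 0.6), (array([254.1, 157.9]), 0.55)]
```

View pics/wrist1.png

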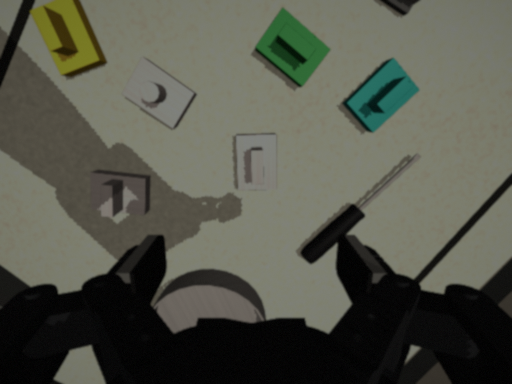

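The wrist view shows the chosen carrier at (257,162), its rib along the long side. The cross carrier is at (120,190) and the post carrier at (160,92). Next is the close crop and a fit.

Run:
```python
from look import *
d=np.load('wrist1.npy',allow_pickle=True).item()
im=d['color'][:,:,::-1]
x0,y0=215,115
a=cv2.resize(im[y0:y0+95,x0:x0+85],None,fx=6,fy=6,interpolation=cv2.INTER_CUBIC)
cv2.imwrite('pics/c1.png',a)
g=cv2.cvtColor(im,cv2.COLOR_BGR2GRAY)
m=np.zeros_like(g); sub=g[y0:y0+95,x0:x0+85]; t,_=cv2.threshold(sub,0,255,cv2.THRESH_OTSU);print(t)
for yaw in(-56.6,):
    b=a.copy();c=(.607,-.1245);yw=np.radians(yaw)
    draw(b,d,box(c,yw,-.035,.035,-.025,.025,.02),(0,255,0),6,(x0,y0))
    draw(b,d,box(c,yw,-.02,.02,-.007,.007,.05),(0,0,255),6,(x0,y0))
    cv2.imwrite('pics/c1o.png',np.hstack([a,b])[:, :].copy() if 0 else b)
```

```text
105.0
```

View pics/c1o.png

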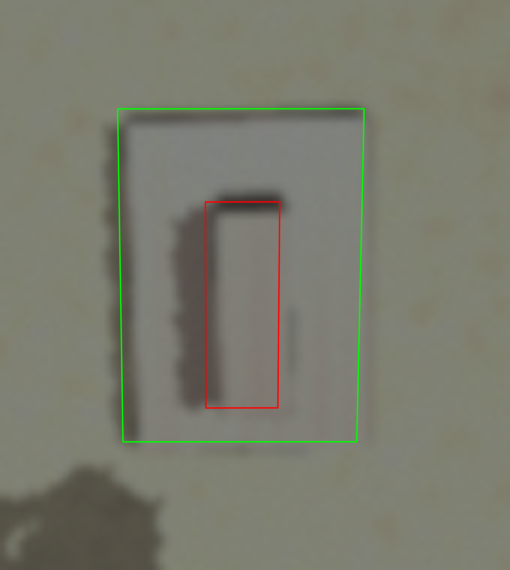

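View pics/c1.png

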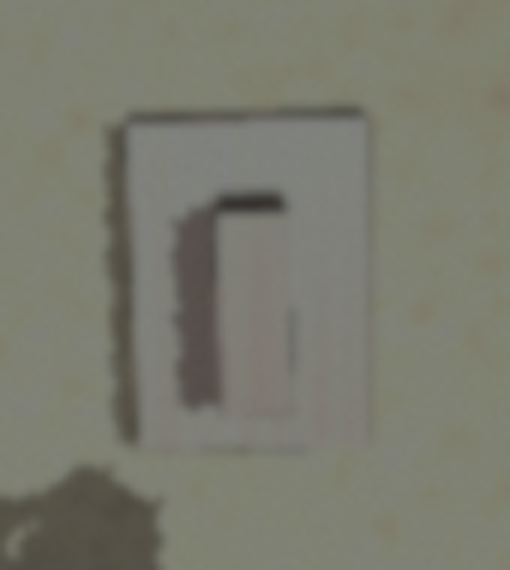

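Run:
```python
from look import *
from scipy.optimize import least_squares
d=np.load('wrist1.npy',allow_pickle=True).item()
f=np.array([[128,122],[366,115],[369,444],[138,446]])/6+[215,115]-.4
r=np.array([[217,211],[286,210],[291,415],[220,407]])/6+[215,115]-.4
print(ray(d,f,.02).round(4).tolist());print(ray(d,r,.05).round(4).tolist())
def res(p):
    F=box(p[:2],p[2],-.035,.035,-.025,.025,.02);R=box(p[:2],p[2],-.02,.02,-.007,.007,.05)
    pf=proj(d,F);pr=proj(d,R)
    # order match by nearest
    o=[]
    for A,B in((pf,f),(pr,r)):
        for b in B: i=np.argmin(np.linalg.norm(A-b,axis=1)); o+=list(A[i]-b)
    return np.array(o)
s=least_squares(res,[.607,-.1245,np.radians(-56.6)],loss='soft_l1',x_scale=[.01,.01,.02]);print(s.x,np.degrees(s.x[2]),s.fun.round(1))
print(get_state()['eef_pos'])
t=d['cam_to_world'];print(t)
```

```text
[[0.5702, -0.1101, 0.02], [0.6098, -0.0824, 0.02], [0.6498, -0.139, 0.02], [0.6088, -0.1665, 0.02]]
[[0.5931, -0.1119, 0.05], [0.6038, -0.1046, 0.05], [0.627, -0.1371, 0.05], [0.6145, -0.1434, 0.05]]
[ 0.60969811 -0.12448137 -0.9660991 ] -55.35340099333235 [-0.6 -0.6  0.8 -0.4  0.2  0.2 -0.2  0.7 -0.4 -0.2  0.5 -0.3  0.  -0.2
 -0.1  1.4]
[ 0.60717745 -0.13087417  0.24836008]
[[ 8.35116429e-01 -5.29901317e-01 -1.47597915e-01  5.69515923e-01]
 [ 5.50072845e-01  8.04176326e-01  2.25211684e-01 -7.57245046e-02]
 [-6.45218694e-04 -2.69267582e-01  9.63065186e-01  3.73809210e-01]
 [ 0.00000000e+00  0.00000000e+00  0.00000000e+00  1.00000000e+00]]
```

Run:
```python
import plant
print([n for n in dir(plant) if not n.startswith('__')])
try: print(plant.tip_extent)
except Exception as e: print(e)
```

```text
['Unreachable', 'get_state', 'place_of', 'read_camera', 'sign_off', 'tip_extent', 'trace']
0.017
```

```bash
python3 -m crank '[[-1,0.4,0.56,4,0,0,-1.2],[-1,0,0,4,0,0,0],[-1,0,0,4,0,0,0],[-1,0,0,0,0,0,0],[-1,0,0,0,0,0,0]]' 40
python3 - <<'E'
from look import *
d=shot('wrist','wrist2.png'); np.save('wrist2.npy',d,allow_pickle=True)
s=get_state();print(s['eef_pos'],s['tcp_rot'],s['contact_force'])
b=d['color'][:,:,::-1].copy();c=(.6097,-.1245);yw=np.radians(-55.4)
draw(b,d,box(c,yw,-.035,.035,-.025,.025,.02),(0,255,0))
draw(b,d,box(c,yw,-.02,.02,-.007,.007,.05),(0,0,255))
cv2.imwrite('pics/w2o.png',b)
E
```

```text
time: 4.0
eef_pos: [0.6096, -0.1244, 0.1283]
tcp_rot: [0.465, 0.885, -0.0, -0.001]
contact_force: [0.5, 0.5, 0.5]
opening: 0.997
[ 0.61085225 -0.12494265  0.13037829] [4.65294088e-01 8.85154988e-01 1.85774907e-04 1.42271919e-03] [-0.15493282 -0.06607147  0.8643744 ]
```

View pics/w2o.png

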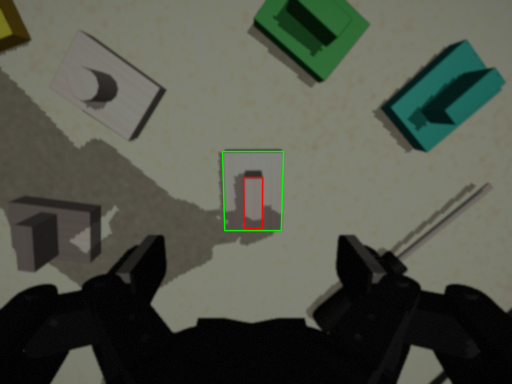

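Run:
```python
from look import *
d=np.load('wrist2.npy',allow_pickle=True).item()
a=np.radians(124.6);X=np.array([np.cos(a),np.sin(a)]);Y=np.array([X[1],-X[0]]);c=np.array([.6097,-.1245])
for n,uv,z in(('crossrib',[58,215],.05),('crossrib nr',[58,245],.05),('cross foot',[100,205],.02),('cross foot b',[100,260],.02),('drv',[340,280],.015),('drv',[345,262],.02),('drvtip end',[490,185],.003),('drv end',[315,318],.01),('post',[140,138],.02)):
    p=ray(d,uv,z)[0]; e=p[:2]-c; print(n,p.round(3),'tool x,y cm',(e@X*100).round(1),(e@Y*100).round(1))
```

```text
crossrib [ 0.493 -0.216  0.05 ] tool x,y cm -0.9 -14.8
crossrib nr [ 0.504 -0.239  0.05 ] tool x,y cm -3.4 -15.2
cross foot [ 0.508 -0.209  0.02 ] tool x,y cm -1.1 -13.2
cross foot b [ 0.532 -0.256  0.02 ] tool x,y cm -6.4 -13.9
drv [ 0.728 -0.15   0.015] tool x,y cm -8.8 8.3
drv [ 0.717 -0.131  0.02 ] tool x,y cm -6.6 8.4
drvtip end [ 0.786 -0.001  0.003] tool x,y cm 0.2 21.5
drv end [ 0.739 -0.2    0.01 ] tool x,y cm -13.5 6.3
post [ 0.509 -0.139  0.02 ] tool x,y cm 4.6 -9.1
```

```bash
python3 -m crank '[[-0.4,0,0,3,0,0,0],[-0.4,0,0,3,0,0,0],[-0.4,0,0,1.7,0,0,0],[-0.4,0,0,1,0,0,0],[-0.4,0,0,0,0,0,0]]' 40;python3 -m crank '[[1,0,0,0,0,0,0],[1,0,0,0,0,0,0],[1,0,0,0,0,0,0],[1,0,0,0,0,0,0],[1,0,0,0,0,0,0]]' 40;python3 -m crank '[[1,0,0,0,0,0,0],[1,0,0,0,0,0,0]]' 60
python3 - <<'E'
from look import *
d=shot('wrist','wrist3.png'); s=get_state();print(s['eef_pos'],s['tcp_rot'],s['contact_force'])
E
```

```text
time: 4.55
eef_pos: [0.6098, -0.1245, 0.0414]
tcp_rot: [0.465, 0.885, -0.0, -0.0]
contact_force: [-0.1, -0.1, 0.3]
opening: 0.7
time: 5.05
eef_pos: [0.6106, -0.1248, 0.0428]
tcp_rot: [0.465, 0.885, 0.0, 0.001]
contact_force: [-0.2, 0.8, 4.5]
opening: 0.154
time: 5.25
eef_pos: [0.6107, -0.1248, 0.0428]
tcp_rot: [0.465, 0.885, 0.0, 0.001]
contact_force: [-0.5, 0.3, 6.5]
opening: 0.148
[ 0.61071946 -0.12483634  0.0428099 ] [4.64879043e-01 8.85373316e-01 1.66752816e-04 1.24019504e-03] [ 0.49092629 -0.01869375  5.75117951]
```

View pics/wrist3.png

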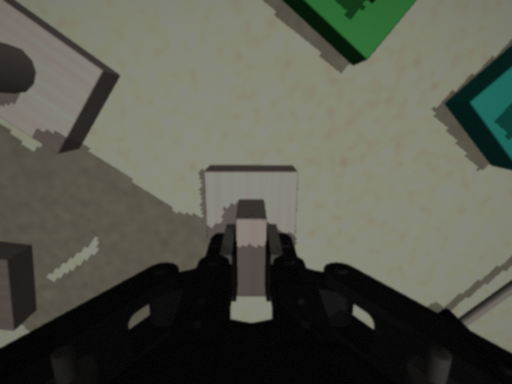

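Rib gripped. Lifting and carrying it to a viewpoint over the plate.

```bash
python3 -m crank '[[1,0,0,-2,0,0,0],[1,0,0,-4,0,0,0],[1,0,0,-4,0,0,0],[1,0,0,-4,0,0,0],[1,0,0,-2,0,0,0]]' 60
python3 -m crank '[[1,2.4,0.6,0,0,0,0],[1,4.8,1.2,0,0,0,0],[1,4.8,1.2,0,0,0,0],[1,4.8,1.2,0,0,0,0],[1,4.8,1.2,0,0,0,0]]'
python3 -m crank '[[1,4.8,1.2,0,0,0,0],[1,2.4,0.6,0,0,0,0],[1,0,0,0,0,0,8.5],[1,0,0,0,0,0,8.5],[1,0,0,0,0,0,8.5]]'
python3 -m crank '[[1,0,0,0,0,0,8.5],[1,0,0,0,0,0,8.5],[1,0,0,0,0,0,8.5],[1,0,0,0,0,0,8.5],[1,0,0,0,0,0,8.5]]'
python3 -m crank '[[1,0,0,0,0,0,8.5],[1,0,0,0,0,0,8.5],[1,0,0,0,0,0,8.5],[1,0,0,0,0,0,8.5],[1,0,0,0,0,0,8.5]]'
python3 -m crank '[[1,0,0,0,0,0,8.5],[1,0,0,0,0,0,0],[1,0,0,0,0,0,0]]'
python3 - <<'E'
from look import *
d=shot('wrist','wrist4.png'); s=get_state();print(s['eef_pos'],s['tcp_rot'],s['contact_force'],s['qpos']);np.save('wrist4.npy',d,allow_pickle=True)
e=shot('side','side4.png');np.save('side4.npy',e,allow_pickle=True)
e=shot('top','top4.png')
E
```

```text
time: 5.8
eef_pos: [0.6104, -0.1247, 0.2043]
tcp_rot: [0.465, 0.885, 0.0, 0.002]
contact_force: [-0.4, 0.2, -3.3]
opening: 0.151
time: 6.3
eef_pos: [0.5293, 0.0855, 0.1994]
tcp_rot: [0.465, 0.885, -0.001, -0.002]
contact_force: [0.1, 1.0, -2.4]
opening: 0.149
time: 6.8
eef_pos: [0.5039, 0.1538, 0.1994]
tcp_rot: [0.651, 0.759, -0.001, -0.001]
contact_force: [-1.0, 0.6, -2.8]
opening: 0.147
time: 7.3
eef_pos: [0.5041, 0.1533, 0.1993]
tcp_rot: [0.882, 0.471, -0.002, -0.001]
contact_force: [-0.4, 0.5, -2.3]
opening: 0.15
time: 7.8
eef_pos: [0.5041, 0.1533, 0.1993]
tcp_rot: [0.993, 0.12, -0.002, -0.0]
contact_force: [-0.3, 1.1, -3.5]
opening: 0.156
time: 8.1
eef_pos: [0.5046, 0.1534, 0.2001]
tcp_rot: [0.999, 0.05, -0.001, 0.0]
contact_force: [0.7, 0.5, -2.5]
opening: 0.152
[0.50480856 0.15339326 0.20038798] [ 9.98744048e-01  5.00950941e-02 -8.96456642e-04  5.95467987e-05] [ 0.45616606  0.82467052 -2.95744747] [ 1.02580400e-01  7.06502783e-03  1.98052361e+00 -2.72193403e-05
  1.15580071e+00  1.57315554e+00]
```

View pics/wrist4.png

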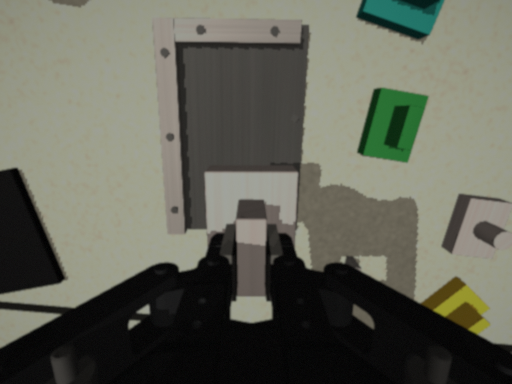

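View pics/side4.png

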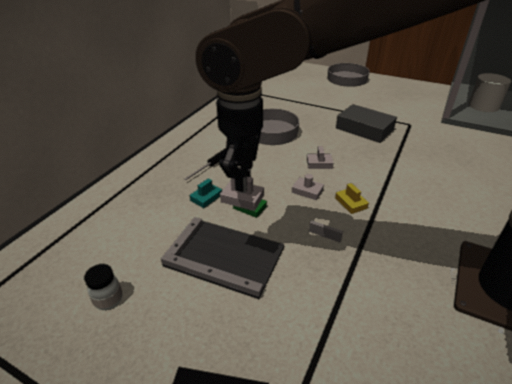

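Run:
```python
from look import *
from scipy.optimize import least_squares
d=np.load('wrist4.npy',allow_pickle=True).item()
im=d['color'][:,:,::-1]
# plate frame points, initial fit
pts={(110,75,25):(153,19),(110,-45,25):(302,20),(90,-45,25):(302,42),(-110,75,25):(168,233),(-110,55,25):(186,233),(90,55,25):(177,42),(-110,55,25):(186,233)}
M=np.array(list(pts))/1000;U=np.array(list(pts.values()))
def W(p,M):
    c,s=np.cos(p[2]),np.sin(p[2]);return np.c_[M[:,0]*c-M[:,1]*s+p[0],M[:,0]*s+M[:,1]*c+p[1],M[:,2]]
r=least_squares(lambda p:(proj(d,W(p,M))-U).ravel(),[.54,.175,.1],loss='soft_l1',x_scale=[.01,.01,.02])
print(r.x,np.degrees(r.x[2]),r.fun.round(1))
np.save('plate.npy',r.x)
x0,y0=140,5;S=3
b=cv2.resize(im[y0:y0+190+45,x0:x0+180],None,fx=S,fy=S,interpolation=cv2.INTER_CUBIC)[:600]
cv2.imwrite('pics/p4r.png',b)
def poly(L,col): 
    draw(b,d,W(r.x,np.array(L)/1000.),col,S,(x0,y0))
poly([(110,75,25),(110,-45,25),(90,-45,25),(90,55,25),(-110,55,25),(-110,75,25)],(0,255,0))
poly([(90,55,10),(90,-75,10),(-110,-75,10),(-110,55,10)],(0,0,255))
cv2.imwrite('pics/p4.png',b)
```

```text
[0.54276162 0.17181746 0.07794086] 4.465682585545332 [  2.5  -2.6 -18.   -0.2 -19.1   1.3   0.5   0.9   0.    1.2   0.9  -1.3]
```

View pics/p4.png

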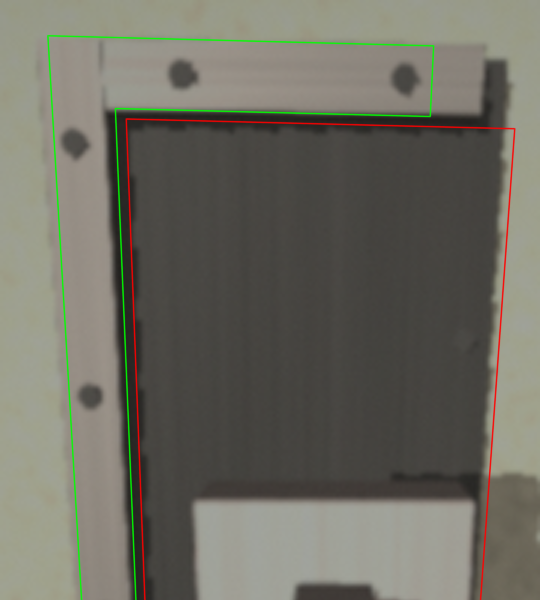

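View pics/p4r.png

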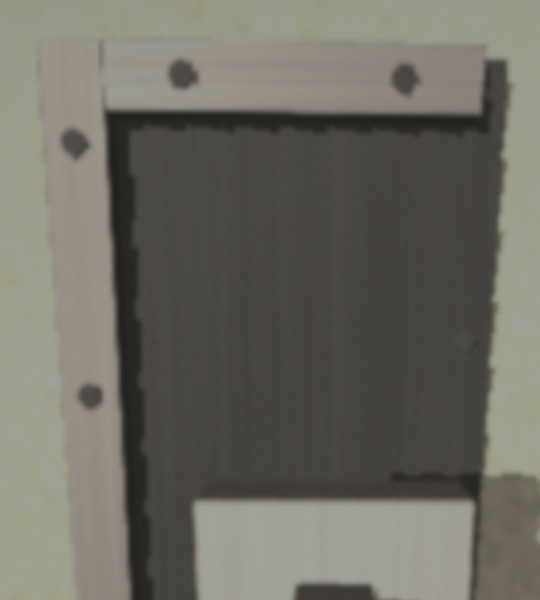

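Run:
```python
from look import *
from scipy.optimize import least_squares
d=np.load('wrist4.npy',allow_pickle=True).item()
im=d['color'][:,:,::-1]
x0,y0=140,5;S=3
q=lambda u,v:((u+.5)/S-.5+x0,(v+.5)/S-.5+y0)
pts={(110,75,25):q(38,40),(110,55,25):q(101,40),(110,-65,25):q(487,45),(90,-65,25):q(481,115),(90,55,25):q(107,111),(-110,75,25):(168,234),(-110,55,25):(186,234)}
M=np.array(list(pts))/1000;U=np.array(list(pts.values()))
def W(p,M):
    c,s=np.cos(p[2]),np.sin(p[2]);return np.c_[M[:,0]*c-M[:,1]*s+p[0],M[:,0]*s+M[:,1]*c+p[1],M[:,2]]
r=least_squares(lambda p:(proj(d,W(p,M))-U).ravel(),[.54,.175,.1],loss='soft_l1',x_scale=[.01,.01,.02])
print(r.x,np.degrees(r.x[2]),r.fun.round(1))
np.save('plate.npy',r.x)
b=cv2.resize(im[y0:y0+235,x0:x0+180],None,fx=S,fy=S,interpolation=cv2.INTER_CUBIC)[:600]
def poly(L,col): 
    draw(b,d,W(r.x,np.array(L)/1000.),col,S,(x0,y0))
poly([(110,75,25),(110,-65,25),(90,-65,25),(90,55,25),(-110,55,25),(-110,75,25)],(0,255,0))
poly([(90,55,10),(90,-75,10),(-110,-75,10),(-110,55,10)],(0,0,255))
cv2.imwrite('pics/p4b.png',b)
# target poses
s=get_state();t=s['eef_pos'];
yaw=2*np.arctan2(s['tcp_rot'][1],s['tcp_rot'][0]);print('tool yaw',np.degrees(yaw))
for n,m in(('pre',(0,15,0)),('flush',(0,30,0)),('final',(55,30,0))):
    w=W(r.x,np.array([m])/1000.)[0];e=w[:2]-t[:2];X=np.array([np.cos(yaw),np.sin(yaw)]);Y=np.array([X[1],-X[0]])
    print(n,w.round(4),'tool cm',(e@X*100).round(2),(e@Y*100).round(2))
# carried carrier foot corners in view: front top edge at offsets
h=t[2]-.0428
for c in (q(193,499),q(475,497)):
    p=ray(d,c,h+.02)[0];e=p[:2]-t[:2];print('foot front corner rel tool mm',(e@X*1e3).round(1),(e@Y*1e3).round(1))
```

```text
[0.5424842  0.17364259 0.09038839] 5.178873530484965 [-0.2 -0.4  0.2 -0.1  0.  -0.2  0.8 -0.  -0.5 -0.1  0.1  0.7 -0.3  0.9]
tool yaw 5.68971749317524
pre [0.5411 0.1886 0.    ] tool cm 3.93 -3.14
flush [0.5398 0.2035 0.    ] tool cm 3.94 -4.64
final [0.5946 0.2085 0.    ] tool cm 9.44 -4.59
foot front corner rel tool mm 36.1 -23.0
foot front corner rel tool mm 36.5 26.3
```

View pics/p4b.png

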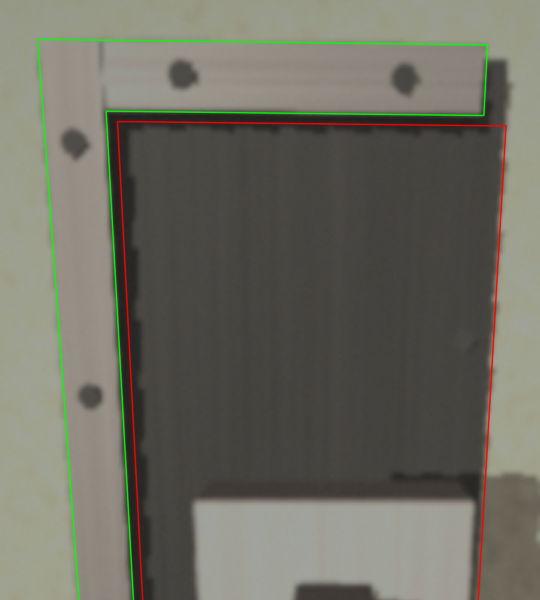

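```bash
python3 -m crank '[[1,2.4,-1.6,0,0,0,0.6],[1,2.4,-1.6,1,0,0,0],[1,0,0,4,0,0,0],[1,0,0,4,0,0,0],[1,0,0,2,0,0,0]]'
python3 -m crank '[[1,0,0,2,0,0,0],[1,0,0,0.7,0,0,0],[1,0,0,0.3,0,0,0],[1,0,0,0,0,0,0]]'
python3 - <<'E'
from look import *
d=shot('wrist','wrist5.png'); s=get_state();print(s['eef_pos'],s['tcp_rot'],s['contact_force']);np.save('wrist5.npy',d,allow_pickle=True)
e=shot('side','side5.png')
im=e['color'][200:310,130:310,::-1];cv2.imwrite('pics/side5c.png',cv2.resize(im,None,fx=4,fy=4,interpolation=cv2.INTER_CUBIC))
E
```

```text
time: 8.75
eef_pos: [0.5478, 0.1895, 0.087]
tcp_rot: [0.999, 0.044, -0.003, 0.0]
contact_force: [-1.1, -0.0, -3.3]
opening: 0.149
time: 9.15
eef_pos: [0.5508, 0.1898, 0.0619]
tcp_rot: [0.999, 0.044, 0.0, -0.0]
contact_force: [-0.4, 0.2, -2.3]
opening: 0.152
[0.55114188 0.18992345 0.0625045 ] [ 9.99044755e-01  4.36868650e-02  1.00842178e-03 -1.32664018e-04] [ 0.15210758 -0.52207506 -3.53864835]
```

View pics/wrist5.png

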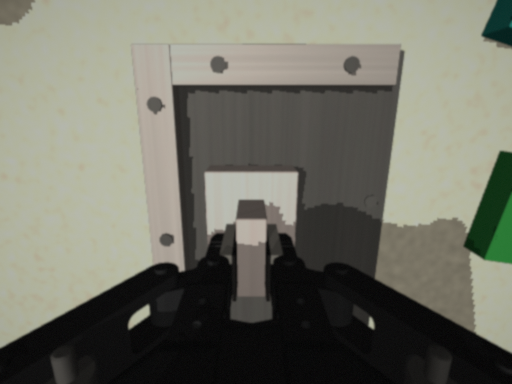

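View pics/side5c.png

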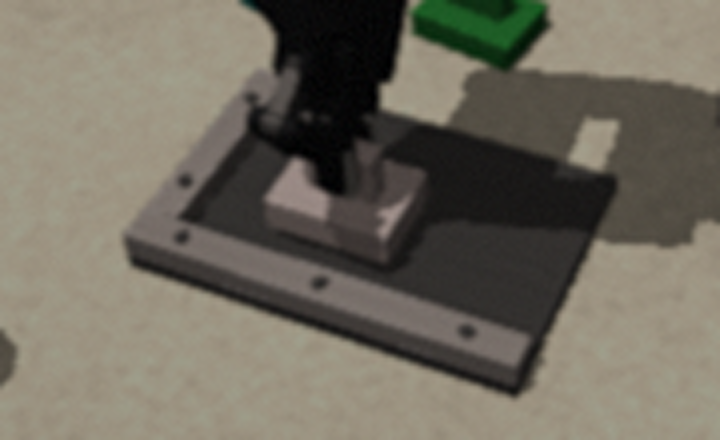

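The carrier hangs about 9 mm above the plate, clear of both fences. Now I lower it in small steps.

```bash
python3 -m crank '[[1,0,0,0.5,0,0,0],[1,0,0,0.3,0,0,0],[1,0,0,0,0,0,0]]'
python3 -m crank '[[1,0,0,0.1,0,0,0],[1,0,0,0,0,0,0]]'
python3 -m crank '[[1,0,0,0.1,0,0,0],[1,0,0,0,0,0,0]]'
python3 -m crank '[[1,0,0,0.1,0,0,0],[1,0,0,0,0,0,0]]'
```

```text
time: 9.55
eef_pos: [0.5499, 0.1897, 0.0529]
tcp_rot: [0.999, 0.044, -0.0, 0.0]
contact_force: [0.5, -0.4, -3.3]
opening: 0.151
time: 9.75
eef_pos: [0.5506, 0.1898, 0.0528]
tcp_rot: [0.999, 0.044, 0.0, -0.0]
contact_force: [-1.9, -0.5, -0.3]
opening: 0.152
time: 9.95
eef_pos: [0.5511, 0.1899, 0.0528]
tcp_rot: [0.999, 0.044, 0.001, -0.0]
contact_force: [-2.5, -1.0, 4.5]
opening: 0.152
time: 10.15
eef_pos: [0.5516, 0.1901, 0.0528]
tcp_rot: [0.999, 0.044, 0.001, -0.0]
contact_force: [-2.9, -0.6, 9.6]
opening: 0.15
```

```bash
python3 -m crank '[[1,0,-0.3,-0.1,0,0,0],[1,0,-0.3,0,0,0,0],[1,0,-0.3,0,0,0,0],[1,0,0,0,0,0,0]]'
python3 -m crank '[[1,0,-0.1,0,0,0,0],[1,0,-0.1,0,0,0,0],[1,0,0,0,0,0,0]]'
python3 -m crank '[[1,0,-0.1,0,0,0,0],[1,0,-0.1,0,0,0,0],[1,0,0,0,0,0,0]]'
```

```text
time: 10.55
eef_pos: [0.5509, 0.1992, 0.0528]
tcp_rot: [0.999, 0.044, 0.002, -0.0]
contact_force: [0.6, 0.4, 5.2]
opening: 0.154
time: 10.85
eef_pos: [0.5508, 0.2009, 0.0528]
tcp_rot: [0.999, 0.044, 0.002, 0.0]
contact_force: [-0.5, -1.6, 6.6]
opening: 0.15
time: 11.15
eef_pos: [0.5506, 0.2029, 0.0528]
tcp_rot: [0.999, 0.044, 0.002, 0.0]
contact_force: [0.3, -1.0, 4.9]
opening: 0.148
```

```bash
python3 -m crank '[[1,0,-0.1,0,0,0,0],[1,0,0,0,0,0,0]]'
python3 -m crank '[[1,0,-0.1,0,0,0,0],[1,0,0,0,0,0,0]]'
python3 -m crank '[[1,0,-0.1,0,0,0,0],[1,0,0,0,0,0,0]]'
```

```text
time: 11.35
eef_pos: [0.5506, 0.2038, 0.0528]
tcp_rot: [0.999, 0.044, 0.002, 0.0]
contact_force: [-0.2, -1.2, 6.4]
opening: 0.15
time: 11.55
eef_pos: [0.5505, 0.2048, 0.0528]
tcp_rot: [0.999, 0.044, 0.002, 0.0]
contact_force: [0.7, -1.9, 5.4]
opening: 0.151
time: 11.75
eef_pos: [0.5504, 0.2058, 0.0528]
tcp_rot: [0.999, 0.044, 0.002, 0.0]
contact_force: [0.8, -1.7, 4.9]
opening: 0.153
```

```bash
python3 -m crank '[[1,0,-0.1,0,0,0,0],[1,0,0,0,0,0,0]]'
python3 -m crank '[[1,0,-0.1,0,0,0,0],[1,0,0,0,0,0,0]]'
```

```text
time: 11.95
eef_pos: [0.5503, 0.2068, 0.0528]
tcp_rot: [0.999, 0.044, 0.002, 0.0]
contact_force: [-0.4, -1.3, 5.6]
opening: 0.148
time: 12.15
eef_pos: [0.5503, 0.2074, 0.0528]
tcp_rot: [0.999, 0.044, 0.002, 0.001]
contact_force: [1.0, -4.1, 6.9]
opening: 0.154
```

```bash
python3 -m crank '[[1,0,-0.1,0,0,0,0],[1,0,0,0,0,0,0]]'
python3 -m crank '[[1,0,-0.1,0,0,0,0],[1,0,0,0,0,0,0],[1,0,0,0,0,0,0]]'
python3 - <<'E'
from look import *
d=shot('wrist','wrist6.png'); s=get_state();print(s['eef_pos'],s['tcp_rot'],s['contact_force'],s['wrist_torque']);np.save('wrist6.npy',d,allow_pickle=True)
x0,y0=120,30
cv2.imwrite('pics/w6.png',cv2.resize(d['color'][y0:y0+200,x0:x0+200,::-1],None,fx=3,fy=3,interpolation=cv2.INTER_CUBIC))
e=shot('side','side6.png')
im=e['color'][200:310,130:310,::-1];cv2.imwrite('pics/side6c.png',cv2.resize(im,None,fx=4,fy=4,interpolation=cv2.INTER_CUBIC))
E
```

```text
time: 12.35
eef_pos: [0.5503, 0.2075, 0.0528]
tcp_rot: [0.999, 0.044, 0.001, 0.001]
contact_force: [0.1, -6.5, 6.7]
opening: 0.152
time: 12.65
eef_pos: [0.5502, 0.2076, 0.0529]
tcp_rot: [0.999, 0.044, 0.001, 0.002]
contact_force: [-0.4, -8.3, 8.0]
opening: 0.149
[0.55023369 0.20754921 0.0528565 ] [0.99901529 0.04428978 0.00129969 0.00227466] [-0.18330456 -9.63251938  7.40502025] [-1.45521192  0.18518985  0.00529183]
```

View pics/w6.png

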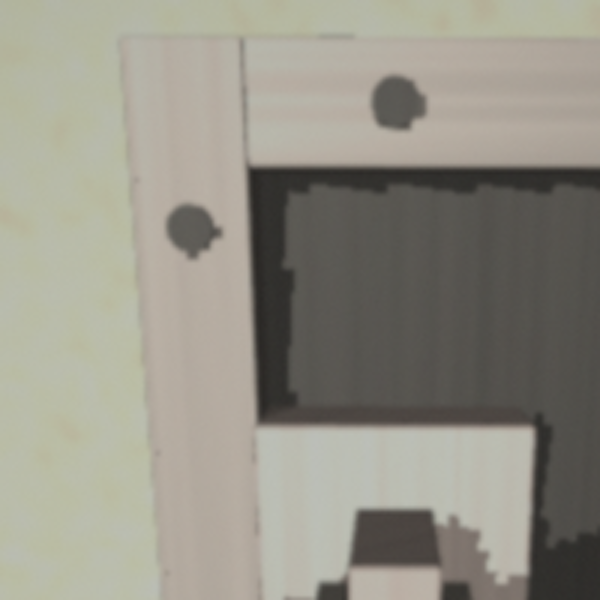

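View pics/side6c.png

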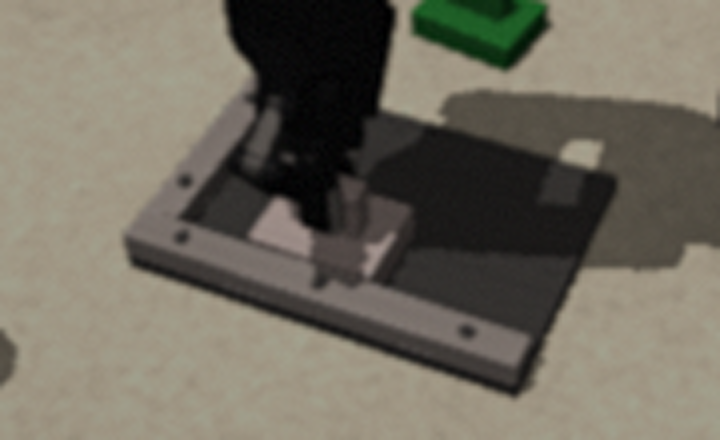

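```bash
python3 - <<'E'
from look import *
d=np.load('wrist6.npy',allow_pickle=True).item();p=np.load('plate.npy')
q=lambda u,v:((u+.5)/3-.5+120,(v+.5)/3-.5+30)
c,s=np.cos(p[2]),np.sin(p[2])
for n,uv,z in(('foot L',q(257,427),.03),('foot R',q(535,427),.03),('stop corner',q(249,166),.025),('stop mid',q(500,167),.025)):
    w=ray(d,uv,z)[0][:2]-p[:2]; print(n,np.round([(w[0]*c+w[1]*s)*1e3,(-w[0]*s+w[1]*c)*1e3],1))
E
python3 -m crank '[[1,0.5,0,0,0,0,0],[1,0.5,0,0,0,0,0],[1,0.5,0,0,0,0,0],[1,0.5,0,0,0,0,0],[1,0,0,0,0,0,0]]'
```

```text
foot L [46.9 55.4]
foot R [46.7  6.3]
stop corner [90.7 55.5]
stop mid [90.4 13.2]
time: 13.25
eef_pos: [0.5698, 0.2093, 0.0529]
tcp_rot: [0.999, 0.044, 0.0, 0.002]
contact_force: [-1.4, -9.5, 8.4]
opening: 0.149
```

```bash
python3 -m crank '[[1,0.4,0,0,0,0,0],[1,0.4,0,0,0,0,0],[1,0.4,0,0,0,0,0],[1,0.4,0,0,0,0,0],[1,0,0,0,0,0,0]]'
python3 -m crank '[[1,0.2,0,0,0,0,0],[1,0.1,0,0,0,0,0],[1,0.1,0,0,0,0,0],[1,0,0,0,0,0,0]]'
python3 -m crank '[[1,0.1,0,0,0,0,0],[1,0.1,0,0,0,0,0],[1,0,0,0,0,0,0]]'
```

```text
time: 13.75
eef_pos: [0.5855, 0.2106, 0.0529]
tcp_rot: [0.999, 0.044, 0.0, 0.002]
contact_force: [-2.2, -10.1, 9.5]
opening: 0.147
time: 14.15
eef_pos: [0.5889, 0.2109, 0.0528]
tcp_rot: [0.999, 0.044, -0.0, 0.002]
contact_force: [-3.6, -9.8, 10.6]
opening: 0.151
time: 14.45
eef_pos: [0.5908, 0.2111, 0.0528]
tcp_rot: [0.999, 0.044, -0.001, 0.002]
contact_force: [-4.1, -9.2, 9.3]
opening: 0.152
```

```bash
python3 -m crank '[[1,0.1,0,0,0,0,0],[1,0.1,0,0,0,0,0],[1,0,0,0,0,0,0]]'
python3 -m crank '[[1,0.1,0,0,0,0,0],[1,0,0,0,0,0,0]]'
python3 -m crank '[[1,0.1,0,0,0,0,0],[1,0,0,0,0,0,0]]'
```

```text
time: 14.75
eef_pos: [0.5928, 0.2112, 0.0529]
tcp_rot: [0.999, 0.044, -0.0, 0.002]
contact_force: [-3.9, -8.9, 8.8]
opening: 0.155
time: 14.95
eef_pos: [0.5936, 0.2113, 0.0528]
tcp_rot: [0.999, 0.044, -0.001, 0.002]
contact_force: [-3.7, -8.9, 10.7]
opening: 0.149
time: 15.15
eef_pos: [0.5937, 0.2113, 0.0528]
tcp_rot: [0.999, 0.044, -0.002, 0.003]
contact_force: [-7.3, -9.7, 11.8]
opening: 0.148
```

```bash
python3 -m crank '[[1,0.1,0,0,0,0,0],[1,0,0,0,0,0,0]]'
python3 -m crank '[[1,0.1,0,0,0,0,0],[1,0,0,0,0,0,0],[1,0,0,0,0,0,0]]'
python3 - <<'E'
from look import *
d=shot('wrist','wrist7.png'); s=get_state();print(s['eef_pos'],s['tcp_rot'],s['contact_force'],s['wrist_torque'],s['time']);np.save('wrist7.npy',d,allow_pickle=True)
x0,y0=120,80
cv2.imwrite('pics/w7.png',cv2.resize(d['color'][y0:y0+170,x0:x0+200,::-1],None,fx=3.5,fy=3.5,interpolation=cv2.INTER_CUBIC))
e=shot('side','side7.png')
im=e['color'][200:310,130:310,::-1];cv2.imwrite('pics/side7c.png',cv2.resize(im,None,fx=4,fy=4,interpolation=cv2.INTER_CUBIC))
shot('top','top7.png')
E
```

```text
time: 15.35
eef_pos: [0.5937, 0.2113, 0.0529]
tcp_rot: [0.999, 0.044, -0.004, 0.003]
contact_force: [-11.1, -10.8, 15.3]
opening: 0.153
time: 15.65
eef_pos: [0.5938, 0.2113, 0.0529]
tcp_rot: [0.999, 0.044, -0.005, 0.003]
contact_force: [-13.8, -11.1, 18.0]
opening: 0.153
[0.59377659 0.21135584 0.05290644] [ 0.99900323  0.04427069 -0.00488152  0.00297085] [-13.69071016  -9.89471124  18.51784123] [-1.63297681  1.935033   -0.05413756] 15.7
```

View pics/w7.png

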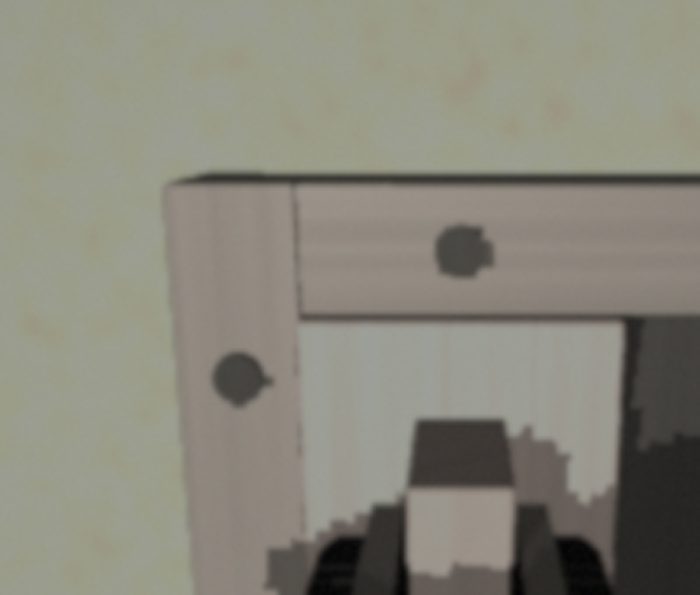

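View pics/side7c.png

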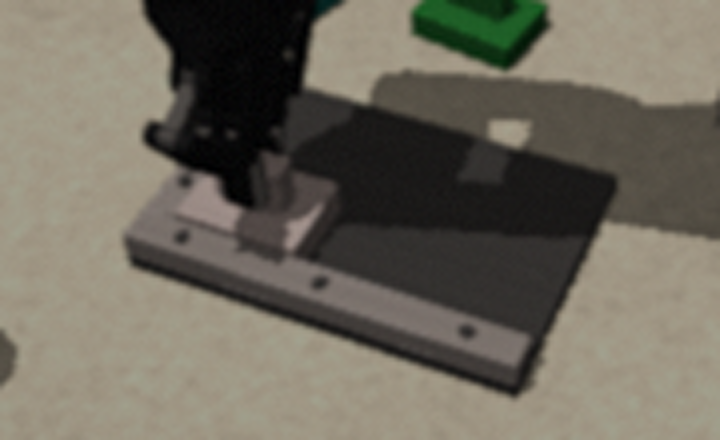

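View pics/top7.png

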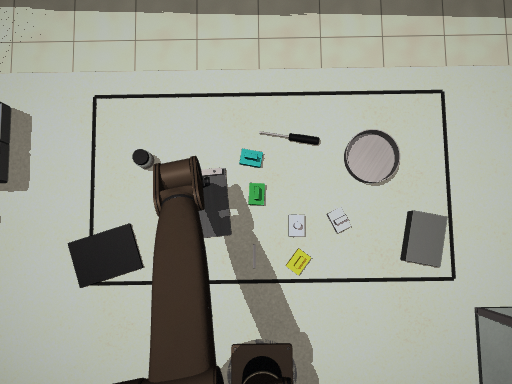

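```bash
python3 -m crank '[[1,0,0,0,0,0,0],[1,0,0,0,0,0,0],[1,0,0,0,0,0,0],[1,0,0,0,0,0,0],[1,0,0,0,0,0,0]]'; python3 -c "
from plant import *
print(sign_off())"
```

```text
time: 16.3
eef_pos: [0.5938, 0.2114, 0.0529]
tcp_rot: [0.999, 0.044, -0.005, 0.003]
contact_force: [-14.6, -11.4, 16.9]
opening: 0.153
the job is handed in; nothing more can be done
None
```

I registered the aluminium carrier with the lengthwise rib in the corner and handed the job in at about 16.3 s, with the gripper still holding it. `sign_off()` reports no verdict.

- **Sequence:** I gripped the rib, set the carrier flat on the plate and pushed it against the long fence. That push was about 10 N at the wrist, with roughly 44 mm still to go to the end stop. I then slid it along the fence until it met the stop and pressed lightly.
- **Last checks:**
  - The wrist picture shows no visible gap at either fence.
  - Measured force on the tool was about 15 N away from the end stop, 11 N away from the long fence and 17 N upward. It was steady over the last half second. These are wrist readings including friction, so the fence forces themselves were not measured directly.
  - Tool tilt was about 0.6 degrees. Yaw was within about 0.2 degrees of the plate as fitted from the pictures.
- **Bystanders:** in the last top picture, taken just before handing in, the dish, jar, driver and other two carriers look unmoved. The gauge lay in the arm's shadow and could not be checked clearly in that picture, though nothing passed near it.
- **Disagreement:** the carrier first touched the long fence about 3 mm later than the picture fit predicted. I relied on the force reading for contact instead.

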